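Change over the press dies in reverse order

TASK

Move the four steel press dies from the trays on the dark rail into the empty pale rack, one to a bay, in reverse order: the die nearest the robot goes into the bay farthest from the robot, the next into the next bay, and so on, so that the farthest die ends up nearest. Leave each one standing upright and flat on the floor of its bay, and do not knock the tub of rivets or tip any die over.

Things in the scene. Friction and masses are not known exactly. Their poses are not given: they have to be found in the camera images.
- round_mid (a point): Round steel press die: plain cylinder 36 mm in diameter, 60 mm high, its top edge bevelled (6 mm) to a 24 mm face. At the start it stands in the tray stand_a. Loose, standing upright; this point is its centre, half-way up, with z up when it stands.
- square_mid (a point): Square steel press die: block 32 x 32 mm, 64 mm high, dark round spot on top; x and y are square to its sides. At the start it stands in the tray stand_b. Loose, standing upright; this point is its centre, half-way up, with z up when it stands.
- stepped_mid (a point): Stepped steel press die: round foot 42 mm in diameter and 12 mm high, above it a round shank 26 mm in diameter; 70 mm high in all. At the start it stands in the tray stand_c. Loose, standing upright; this point is its centre, half-way up, with z up when it stands.
- oblong_mid (a point): Oblong steel press die: block 44 mm (its x) by 26 mm (its y), 62 mm high, dark slot along x on top. At the start it stands in the tray stand_d. Loose, standing upright; this point is its centre, half-way up, with z up when it stands.
- stand_a: Shallow cork-floored wooden tray that holds the round die at the start, 63 x 70 mm outside (x, y), walls 3 mm thick; floor 5 mm above its origin and wall tops 11 mm above it. Four such trays stand in a row, 66 mm apart, on a dark wooden rail; all fixed. Origin: centre of its underside, 10 mm above the table; x runs along the row, away from the robot, y to the left.
- stand_b: Shallow cork-floored wooden tray that holds the square die at the start, 63 x 70 mm outside (x, y), walls 3 mm thick; floor 5 mm above its origin and wall tops 11 mm above it. Four such trays stand in a row, 66 mm apart, on a dark wooden rail; all fixed. Origin: centre of its underside, 10 mm above the table; x runs along the row, away from the robot, y to the left.
- stand_c: Shallow cork-floored wooden tray that holds the stepped die at the start, 63 x 70 mm outside (x, y), walls 3 mm thick; floor 5 mm above its origin and wall tops 11 mm above it. Four such trays stand in a row, 66 mm apart, on a dark wooden rail; all fixed. Origin: centre of its underside, 10 mm above the table; x runs along the row, away from the robot, y to the left.
- stand_d: Shallow cork-floored wooden tray that holds the oblong die at the start, 63 x 70 mm outside (x, y), walls 3 mm thick; floor 5 mm above its origin and wall tops 11 mm above it. Four such trays stand in a row, 66 mm apart, on a dark wooden rail; all fixed. Origin: centre of its underside, 10 mm above the table; x runs along the row, away from the robot, y to the left.
- rack: Pale plywood rack, fixed, empty at the start, 270 mm long (its x, the row, pointing away from the robot) by 78 mm wide (its y). Origin: centre of its underside on the table. Four bays in a row with centres at x = -99, -33, +33 and +99 mm, y = 0; each bay is 61 x 66 mm inside, floor 15 mm above the origin, walls and dividers (5 to 6 mm thick) rise to 21 mm. It stands on the other side of the table's middle from the rail, left or right.
- tub: Open clear plastic tub with brass rivets, 70 x 70 x 40 mm high, loose, standing on the mat between the two rows. Origin: centre of its underside. A bystander.

How it is judged (in metres and radians):
At the end, for the whole second after the job is handed in: Each die released, at rest and upright (0.12 rad) on its bay floor (height within 4 mm), rows reversed: nearest tray to farthest bay (rack x +99 mm), then +33, -33, farthest tray to -99 mm; within 18 mm of the bay centre along the row, 21 mm across (((world x of stand_a below 0.479 m and x of round_mid in the frame of rack between 0.081 and 0.117 m) or (world x of stand_a between 0.479 and 0.545 m and x of round_mid in the frame of rack between 0.015 and 0.051 m) or (world x of stand_a between 0.545 and 0.611 m and x of round_mid in the frame of rack between -0.051 and -0.015 m) or (world x of stand_a above 0.611 m and x of round_mid in the frame of rack between -0.117 and -0.081 m)) and y of round_mid in the frame of rack between -0.021 and 0.021 m and z of round_mid in the frame of rack between 0.041 and 0.049 m and angle between each of round_mid, square_mid, stepped_mid, oblong_mid's own z axis and vertical below 0.12 rad and linear speed of each of die_round, die_square, die_stepped, die_oblong below 0.02 m/s and angular speed of each of die_round, die_square, die_stepped, die_oblong below 0.2 rad/s and ((world x of stand_b below 0.479 m and x of square_mid in the frame of rack between 0.081 and 0.117 m) or (world x of stand_b between 0.479 and 0.545 m and x of square_mid in the frame of rack between 0.015 and 0.051 m) or (world x of stand_b between 0.545 and 0.611 m and x of square_mid in the frame of rack between -0.051 and -0.015 m) or (world x of stand_b above 0.611 m and x of square_mid in the frame of rack between -0.117 and -0.081 m)) and y of square_mid in the frame of rack between -0.021 and 0.021 m and z of square_mid in the frame of rack between 0.043 and 0.051 m and ((world x of stand_c below 0.479 m and x of stepped_mid in the frame of rack between 0.081 and 0.117 m) or (world x of stand_c between 0.479 and 0.545 m and x of stepped_mid in the frame of rack between 0.015 and 0.051 m) or (world x of stand_c between 0.545 and 0.611 m and x of stepped_mid in the frame of rack between -0.051 and -0.015 m) or (world x of stand_c above 0.611 m and x of stepped_mid in the frame of rack between -0.117 and -0.081 m)) and y of stepped_mid in the frame of rack between -0.021 and 0.021 m and z of stepped_mid in the frame of rack between 0.046 and 0.054 m and ((world x of stand_d below 0.479 m and x of oblong_mid in the frame of rack between 0.081 and 0.117 m) or (world x of stand_d between 0.479 and 0.545 m and x of oblong_mid in the frame of rack between 0.015 and 0.051 m) or (world x of stand_d between 0.545 and 0.611 m and x of oblong_mid in the frame of rack between -0.051 and -0.015 m) or (world x of stand_d above 0.611 m and x of oblong_mid in the frame of rack between -0.117 and -0.081 m)) and y of oblong_mid in the frame of rack between -0.021 and 0.021 m and z of oblong_mid in the frame of rack between 0.042 and 0.05 m); the robot touches nothing.
It fails at once if the tub of rivets is pushed more than 25 mm or tipped (distance of tub from where it was at the start of the episode above 0.025 m or angle between tub's own z axis and vertical above 0.3 rad).
It fails at once if a die is tipped over (angle between any of round_mid, square_mid, stepped_mid, oblong_mid's own z axis and vertical above 0.8 rad).
It also fails if it takes over 104 s, if anything falls off the work surface, if the arm or the gripper's body presses on something with over 40 N, if the wrist force passes 120 N, or if a joint passes its speed limit or range.

ROBOT

A 6-joint arm with a two-finger parallel gripper is mounted at the origin on the work surface. World frame = base frame: x ahead of the robot, y to its left, z up, the work surface at z = 0. Lengths are in mm, angles in rad, forces in N, time in s.
With the tool pointing down it reaches from about 325 to 875 mm from the base axis. Payload 4.4 kg.
Tool frame: the origin (TCP) lies on the centre line of the jaws, within the pads' length; the fingertips stand ahead of it and the grasp point (between the pads) lies 6 mm ahead of it (ctrl.tcp_to_tips is the z of the fingertips in the tool frame, in mm); z points along the fingers, y is the line along which they close (so a half turn about z gives the same grasp; the last joint's range is limited). The gripper opens to 85 mm and grips with 20 to 120 N. Pads are 22 mm wide; open, the fingers measure 114 mm over their backs; the gripper's body (76 mm by 85 mm) begins 54 mm behind the grasp point. The pads swing forward as they close: fully open they stand 13 mm farther back than shut.
Start: joints at [1.149, 0.207, 1.542, -0, 1.393, -0.15], TCP at [153.824, 554.045, 256.282] pointing down, gripper open.
Joint ranges: [-2.73, 2.73], [-0.86, 2.22], [0.23, 2.46], [-1.11, 4.25], [0.08, 2.63], [-2.82, 2.82]. Speed limits (rad/s): [2.79, 2.79, 3.14, 3.14, 3.14, 3.14].

INTERFACE

Orientations are given as a 3x3 rotation matrix whose columns are the frame's x, y, z axes.
In Python, from plant import ctrl, sensors, optics gives the robot as it stands. Calls block until the motion is done:
- ctrl.move_ptp(position, orientation): joint-space move of the TCP to a pose.
- ctrl.move_l(position, rot=None, vel=150, threshold=None): straight line of the TCP; rot=None keeps the orientation; vel is the mean speed in mm/s. With threshold (N) it stops when the force on the tool has changed by that much, and returns True; else False.
- ctrl.set_joints(angles): joint-space move.
- ctrl.gripper_to(opening, force=None): finger opening in mm; force is the grip in N (None keeps the last); returns when the fingers have stopped.
- ctrl.hold(seconds).
- ctrl.solve_ik(position, orientation): joint angles nearest the present ones, or None.
- sensors.read_state(): the state.
- optics.grab_frame(name): name is "scene" or "side" or "wrist"; returns (picture, depth): 480x640x3 uint8, red, green, blue; 480x640 float32, mm along the optical axis (not along the pixel's ray), 0 where there is no reading.
- optics.camera_params(name): a dict with "mtx" (3x3 intrinsics, pixels), "k1" (the pictures are not rectified: a ray, as slopes to the right and down, at radius r is drawn at 1 + k1 r^2 times it, then the intrinsics apply), "R" (3x3) and "t" (3): a world point X has camera coordinates R X + t; the wrist camera has in their place "T_tool_cam" (4x4, takes a point from camera to tool coordinates, whose origin is the TCP and whose axes are the flange's). Camera axes: x right, y down, z forward; pixel columns grow to the right and rows downward; lengths in mm; the calibration is good to about 2 mm. A picture is of the moment at which its call begins: read the wrist's pose just before it. camera_params takes no time and is no camera call.
A pose or a line that the arm cannot do raises ctrl.MotionError and nothing moves.
- ctrl.finish_job(): hands the job in; it is judged then, once.
The state is a dict: "t": time; "q": joint angles; "qvel": joint speeds; "tau": joint torques, N m; "eef_pos": TCP position; "eef_rot": TCP orientation; "force": force on the tool from outside, world axes, zero at the start; "wrist_torque": the same for the moment, N m; "grip_width": finger opening in mm; "grasp_force": force on a finger pad.
Only numpy, scipy, OpenCV 4.12 (cv2) and the standard library are available. Lean on these libraries where they do the work, as an engineer would, in place of code of your own. Each camera call takes 0.05 s, during which the arm holds its last target. There are 200 camera calls.

## Working session

There is one attempt and no reset: what is moved stays moved. The work goes in short steps, each a Python script; the robot and the scene stay as the last script left them, time stands still between calls to the robot, and variables do not carry over. Pictures are saved under pics/ and viewed, at most 14 in all, crops included, and the job is handed in when it is done.

```bash
ls; mkdir -p pics
python3 - <<'E'
from plant import ctrl, sensors, optics
import cv2, numpy as np
for n in ("scene","side"):
    p,d=optics.grab_frame(n); cv2.imwrite(f"pics/{n}0.png",p[:,:,::-1]); np.save(f"{n}d.npy",d)
    c=optics.camera_params(n); print(n,c, (d>0).mean())
print(optics.camera_params("wrist"),ctrl.tcp_to_tips, sensors.read_state())
E
```

```text
pics
scene {'mtx': array([[505.56736618,   0.        , 322.16280454],
       [  0.        , 505.56736618, 234.98655216],
       [  0.        ,   0.        ,   1.        ]]), 'k1': -0.089957745825722, 'R': array([[-0.83200332,  0.55476677,  0.00207613],
       [ 0.46977912,  0.70652505, -0.52927302],
       [-0.29508992, -0.43938158, -0.84844903]]), 't': array([ 449.01390492, -207.59594952,  925.14222876])} 0.996005859375
side {'mtx': array([[597.6120914 ,   0.        , 321.7211701 ],
       [  0.        , 597.6120914 , 246.35723484],
       [  0.        ,   0.        ,   1.        ]]), 'k1': -0.09328163216414559, 'R': array([[ 0.98059202, -0.1956595 ,  0.01251598],
       [-0.14162898, -0.75105681, -0.64486813],
       [ 0.13557479,  0.63057992, -0.76419137]]), 't': array([-558.67559726,  120.59814649, 1011.60662754])} 0.9959928385416666
{'mtx': array([[412.61670288,   0.        , 327.17327572],
       [  0.        , 412.61670288, 231.08748414],
       [  0.        ,   0.        ,   1.        ]]), 'k1': -0.06384507877849813, 'T_tool_cam': array([[-5.48687798e-04, -9.54508742e-01, -2.
[... 391 characters left out ...]
,
        1.39350863e+00, -1.50507139e-01]), 'qvel': array([ 0.00045775, -0.00249465, -0.00327986,  0.00046335, -0.00126736,
       -0.00047457]), 'tau': array([-6.50033835e-04, -3.84088111e+01, -2.92552543e+01, -2.18738901e-04,
        4.83308177e-03,  1.00406015e-05]), 'eef_pos': array([153.56975336, 553.45625592, 255.2277896 ]), 'eef_rot': array([[-9.63556859e-01,  2.67502262e-01, -8.47592347e-04],
       [ 2.67503430e-01,  9.63555022e-01, -1.90668484e-03],
       [ 3.06659353e-04, -2.06393312e-03, -9.99997823e-01]]), 'force': array([-0.02337146, -0.79600427, -0.52564076]), 'wrist_torque': array([ 0.01287333,  0.03798133, -0.01369092]), 'grasp_force': 0.0, 'grip_width': 85.29476059887384}
```

View pics/scene0.png

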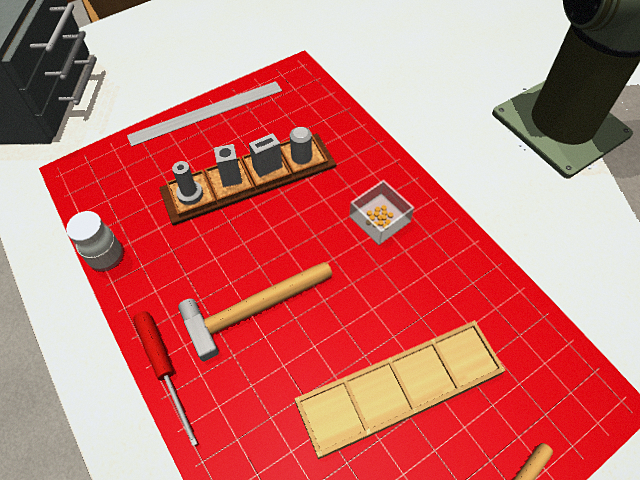

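View pics/side0.png

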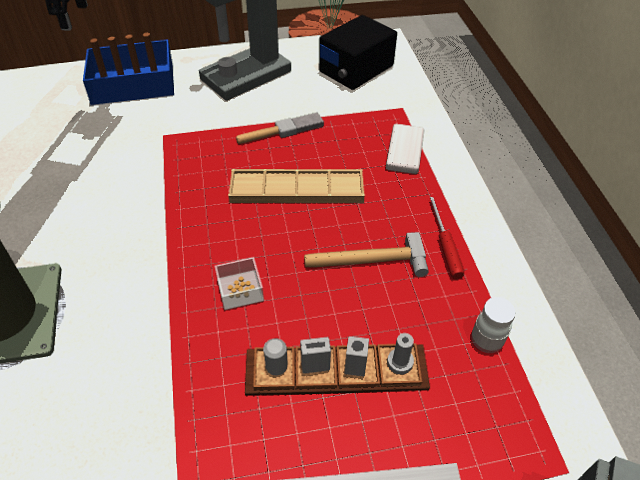

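The scene view shows the rail with its dies at about (160-335,130-220), the rack at (295-505,320-455) and the tub at (382,210). In the side view, the dies from near to far are round (275,355), oblong (316,353), square (356,355) and stepped (402,352). The rack is at (230-364,170-203). Next I'll take coarse positions from depth in both views.

```bash
cat > h.py <<'E'
import numpy as np, cv2
from plant import ctrl, sensors, optics
def grab(n):
    """picture, depth, intrinsics dict, camera-to-world R, camera centre"""
    s=sensors.read_state(); p,d=optics.grab_frame(n); c=optics.camera_params(n)
    if n=="wrist":
        T=c["T_tool_cam"]; Rt=s["eef_rot"]; R=Rt@T[:3,:3]; o=Rt@T[:3,3]+s["eef_pos"]
    else:
        R=c["R"].T; o=-R@c["t"]
    return p,d,c,R,o
def rays(uv,c,R):
    uv=np.asarray(uv,float).reshape(-1,1,2)
    n=cv2.undistortPoints(uv,c["mtx"],np.array([c["k1"],0,0,0])).reshape(-1,2)
    return np.c_[n,np.ones(len(n))]@R.T
def onplane(uv,z,c,R,o):
    r=rays(uv,c,R); return o+r*((z-o[2])/r[:,2])[:,None]
def cloud(d,c,R,o):
    v,u=np.indices(d.shape); r=rays(np.stack([u,v],-1),c,R)
    P=o+r*d.reshape(-1,1); P[d.ravel()<=0]=np.nan
    return P.reshape(*d.shape,3)
def rot(yaw):
    """tool pointing down, tool y (closing line) at angle yaw from world x"""
    y=np.array([np.cos(yaw),np.sin(yaw),0]); z=np.array([0,0,-1.]); return np.c_[np.cross(y,z),y,z]
E
python3 - <<'E'
from h import *
for n in ("side","scene"):
    p,d,c,R,o=grab(n); P=cloud(d,c,R,o); X,Y,Z=np.moveaxis(P,-1,0)
    hsv=cv2.cvtColor(p,cv2.COLOR_RGB2HSV)
    reg=(X>330)&(X<760)&(Y>-450)&(Y<450)
    def comps(m,amin=60):
        k,l=cv2.connectedComponents(m.astype(np.uint8))
        return [l==i for i in range(1,k) if (l==i).sum()>amin]
    print(n,"high (z>55)")
    for m in comps(reg&(Z>55)&(Z<110)):
        q=P[m]; t=q[q[:,2]>q[:,2].max()-4]; print(m.sum(),q.min(0).round(),q.max(0).round(),"top",t.mean(0).round(1))
    print("rest z 14..50")
    for m in comps(reg&(Z>14)&(Z<52)&(hsv[...,1]<235),150):
        q=P[m]; r=cv2.minAreaRect(q[:,:2].astype(np.float32)); print(m.sum(),np.percentile(q[:,2],[5,50,95]).round(1),np.round(r[0]),np.round(r[1]),round(r[2],1),p[m].mean(0).round())
E
```

```text
side high (z>55)
351 [ 639. -235.   55.] [ 665. -210.   89.] top [ 652.  -222.8   86.3]
611 [ 496. -216.   55.] [ 541. -187.   80.] top [ 517.6 -202.    77.3]
539 [ 560. -236.   55.] [ 599. -197.   82.] top [ 580.  -216.4   79. ]
462 [ 440. -208.   55.] [ 475. -172.   78.] top [ 456.3 -190.8   74.8]
rest z 14..50
723 [14.5 17.3 20.8] [553. 398.] [199.  46.] 11.5 [168. 150. 132.]
2304 [14.2 16.8 21.7] [559. 211.] [ 89. 270.] 79.9 [180. 149. 104.]
1773 [15.5 22.7 26.4] [649.  -8.] [ 89. 220.] 88.3 [177. 147. 112.]
915 [15.7 30.4 40.2] [418. -21.] [69. 76.] 5.4 [145. 117. 112.]
1194 [14.4 19.8 41.6] [ 650. -225.] [73. 64.] 80.8 [141. 108.  83.]
1030 [14.3 18.  45. ] [ 584. -215.] [71. 64.] 80.5 [137.  98.  68.]
1031 [14.3 17.9 44.5] [ 453. -193.] [73. 63.] 81.2 [142. 103.  71.]
1012 [14.3 19.5 47.4] [ 519. -204.] [72. 62.] 80.5 [127.  92.  66.]
scene high (z>55)
416 [ 441. -205.   55.] [ 475. -169.   79.] top [ 457.5 -186.4   75.8]
622 [ 496. -212.   55.] [ 541. -183.   81.] top [ 518.4 -197.8   78. ]
533 [ 560. -234.   55.] [ 600. -192.   84.] top [ 579.8 -212.3   81.1]
401 [ 638. -233.   55.] [ 664. -205.   89.] top [ 651.2 -219.2   86.5]
rest z 14..50
3095 [14.5 19.6 46.7] [ 518. -201.] [ 75. 197.] 80.6 [133.  94.  59.]
1211 [14.6 20.6 43.2] [ 649. -222.] [73. 62.] 81.4 [149. 112.  78.]
1360 [15.7 30.9 41.4] [416. -18.] [72. 72.] 5.9 [147. 115. 110.]
3430 [16.6 24.9 27.8] [648.   1.] [ 89. 220.] 85.8 [192. 159. 113.]
11897 [14.5 16.4 22.7] [557. 213.] [ 79. 271.] 79.5 [223. 190. 120.]
645 [15.2 19.  21.7] [482. 386.] [62. 19.] 11.1 [202. 152.  84.]
```

Run:
```python
from h import *
yaw=np.radians(80)
for n,p in (("rack",(510,221,270)),("rail",(500,-198,270))):
    ctrl.move_ptp(np.array(p,float),rot(yaw)); ctrl.hold(0.3)
    s=sensors.read_state(); np.savez(n+".npz",*[0]) 
    pic,d,c,R,o=grab("wrist"); np.savez(n+".npz",pic=pic,d=d,R=R,o=o); cv2.imwrite(f"pics/{n}1.png",pic[:,:,::-1]); print(n,s["t"],s["q"].round(2),s["eef_pos"].round(1))
```

```text
rack 2.275 [ 0.25  0.16  1.57  0.    1.41 -1.14] [509.7 221.6 270. ]
rail 4.175 [-0.54  0.12  1.62  0.    1.41 -1.93] [ 500.3 -197.3  270. ]
```

View pics/rail1.png

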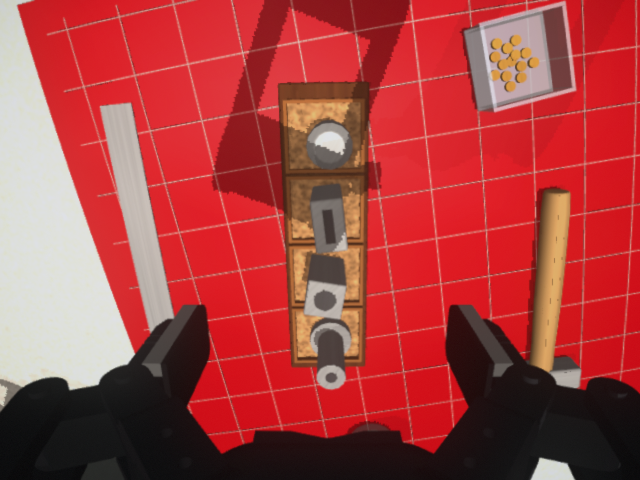

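View pics/rack1.png

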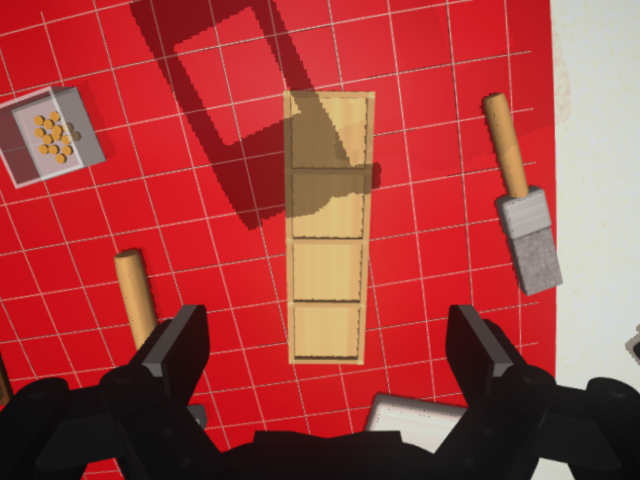

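The rail picture shows, from near to far, the round top at (330,145), oblong slot at (328,225), square spot at (325,300) and stepped top at (331,376). All are near-aligned with the row. The rack outline runs (285,92)-(375,92)-(364,363)-(290,363). Next I'll measure the tops, the yaws and the rack.

Run:
```python
from h import *
c=optics.camera_params("wrist")
def rect(q):
    (ctr,wh,a)=cv2.minAreaRect(q.astype(np.float32)); 
    if wh[0]<wh[1]: a+=90
    return np.round(ctr,1),np.round(sorted(wh),1),round((a+90)%180-90,1)
f=np.load("rack.npz"); pic,R,o=f["pic"],f["R"],f["o"]
hsv=cv2.cvtColor(pic,cv2.COLOR_RGB2HSV)
m=cv2.inRange(hsv,(12,40,40),(35,255,255)); m=cv2.morphologyEx(m,cv2.MORPH_OPEN,np.ones((3,3)))
m[:, :250]=0; m[:,420:]=0
cn=max(cv2.findContours(m,cv2.RETR_EXTERNAL,cv2.CHAIN_APPROX_NONE)[0],key=cv2.contourArea)
h=cv2.convexHull(cn).reshape(-1,2)
print("rack",rect(onplane(h,21,c,R,o)[:,:2]))
f=np.load("rail.npz"); pic,R,o=f["pic"],f["R"],f["o"]; P=cloud(f["d"],c,R,o)
hsv=cv2.cvtColor(pic,cv2.COLOR_RGB2HSV)
for n,(u,v),z in (("round",(330,145),75),("oblong",(328,225),77),("square",(325,300),79),("stepped",(331,376),85)):
    w=np.zeros(pic.shape[:2],bool); w[v-38:v+38,u-35:u+35]=1
    w&=abs(P[...,2]-z)<4
    k,l=cv2.connectedComponents(w.astype(np.uint8)); w=l==max(range(1,k),key=lambda i:(l==i).sum())
    vu=np.argwhere(w)[:,::-1]; q=P[w]
    print(n,w.sum(),q[:,2].mean().round(1),"depth rect",rect(q[:,:2]),"ray rect",rect(onplane(vu,z,c,R,o)[:,:2]))
```

```text
rack (array([556.5, 213.6]), array([ 77.1, 268.9]), -10.7)
round 1267 73.7 depth rect (array([ 455.7, -187.3]), array([30.6, 30.9]), -33.3) ray rect (array([ 455.3, -187.2]), array([30.2, 30.5]), -33.2)
oblong 1748 76.3 depth rect (array([ 516.5, -198.4]), array([26. , 44.3]), -3.3) ray rect (array([ 515.7, -198.2]), array([25.8, 44.2]), -3.2)
square 1334 78.2 depth rect (array([ 578.2, -212.7]), array([32.1, 32.8]), -19.1) ray rect (array([ 576.7, -212.4]), array([31.9, 32.2]), -19.1)
stepped 594 84.0 depth rect (array([ 649.3, -219.7]), array([24.6, 25.6]), -9.3) ray rect (array([ 647.8, -219.3]), array([25.3, 26.1]), 12.0)
```

```bash
cat > cyc.py <<'E'
from h import *
RC=np.array([556.5,213.6]); RY=np.radians(-10.6); ax=np.array([np.cos(RY),np.sin(RY)])
def say(n):
    s=sensors.read_state(); print(n,"t",round(s["t"],1),"pos",s["eef_pos"].round(1),"w",round(s["grip_width"],1),"gf",round(float(s["grasp_force"]),1),"F",s["force"].round(1))
def cycle(xy,yaw,bay,zt=56,width=75):
    """grasp die at xy (sides at yaw, deg), stand it in rack bay at rack-x bay"""
    xy=np.array(xy,float); r=rot(np.radians(yaw+90)); rp=rot(RY+np.pi/2); b=RC+bay*ax
    ctrl.gripper_to(width)
    ctrl.move_ptp(np.r_[xy,150],r); ctrl.move_l(np.r_[xy,zt],vel=120); ctrl.hold(.1)
    ctrl.gripper_to(15,60); ctrl.hold(.2); say("grip")
    ctrl.move_l(np.r_[xy,190],vel=130); say("lift")
    ctrl.move_ptp(np.r_[b,190],rp); ctrl.move_l(np.r_[b,zt+12],vel=120); ctrl.hold(.2)
    hit=ctrl.move_l(np.r_[b,zt-3],vel=25,threshold=5); say(f"down hit={hit}")
    ctrl.gripper_to(width); ctrl.hold(.2); ctrl.move_l(np.r_[b,190],vel=150); say("done")
E
python3 - <<'E'
from cyc import *
cycle((455.5,-187.3),-10,99)
p,d,c,R,o=grab("side"); cv2.imwrite("pics/s2.png",p[100:420,150:500,::-1])
E
```

```text
grip t 6.7 pos [ 455.9 -187.7   56.6] w 34.6 gf 60.0 F [-1.4  0.   5.1]
lift t 7.9 pos [ 454.7 -186.8  188.8] w 34.8 gf 59.9 F [ 0.8  1.4 -3.7]
down hit=True t 11.4 pos [653.7 195.4  56.7] w 34.9 gf 60.7 F [-1.1 -0.2  5.1]
done t 13.1 pos [652.9 195.2 188.5] w 74.7 gf 0.0 F [-0.9  0.2  0.2]
```

View pics/s2.png

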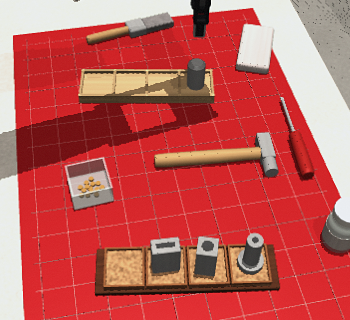

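The round die stands upright in the far bay at crop (196,72), and the other three are undisturbed. I'll do those now.

```bash
sed -i 's/; say("lift")/; say("lift"); assert sensors.read_state()["grip_width"]>20/' cyc.py
python3 - <<'E'
from cyc import *
cycle((516.3,-198.4),-3.3,33)
cycle((577.7,-212.6),-19.1,-33)
cycle((648.8,-219.6),-10,-99)
ctrl.move_ptp(np.array([505,222,270.]),rot(RY+np.pi/2)); ctrl.hold(.3)
pic,d,c,R,o=grab("wrist"); cv2.imwrite("pics/w3.png",pic[:,:,::-1]); np.savez("end.npz",pic=pic,d=d,R=R,o=o)
P=cloud(d,c,R,o); k,l=cv2.connectedComponents(((P[...,2]>66)&(P[...,2]<95)&(abs(P[...,1]-213)<80)).astype(np.uint8))
for i in range(1,k):
    q=P[l==i]
    if len(q)>150:
        t=q[q[:,2]>np.percentile(q[:,2],95)-4]; m=np.array(cv2.minAreaRect(t[:,:2].astype(np.float32))[0])-RC
        print(len(q),"rack xy",(m@ax).round(1),(m@[-ax[1],ax[0]]).round(1),"top",np.median(t[:,2]).round(1))
E
```

```text
grip t 16.6 pos [ 516.6 -198.7   56.4] w 25.5 gf 59.8 F [-0.2 -0.5  4.4]
lift t 17.8 pos [ 515.5 -197.9  188.7] w 25.1 gf 59.1 F [-0.1  0.3 -4.4]
down hit=True t 21.2 pos [589.1 207.5  56.5] w 25.3 gf 60.1 F [ 0.6 -0.8  4.5]
done t 23.0 pos [588.  207.3 188.6] w 74.8 gf 0.0 F [-0.3  0.  -0.5]
grip t 26.4 pos [ 578.  -213.    56.6] w 31.3 gf 60.5 F [-1.  -1.4  3.7]
lift t 27.6 pos [ 576.8 -212.1  188.5] w 31.4 gf 59.7 F [ 0.2  0.1 -5. ]
down hit=True t 31.1 pos [524.2 219.7  56.6] w 31.4 gf 60.8 F [ 0.8 -0.1  4.3]
done t 32.8 pos [523.2 219.5 188.8] w 74.8 gf 0.0 F [-0.7  1.  -0.6]
grip t 36.5 pos [ 649.1 -219.9   56.5] w 25.0 gf 59.0 F [-0.8 -1.6  2.4]
lift t 37.6 pos [ 647.9 -219.2  188.4] w 24.8 gf 58.9 F [-0.7 -0.2 -3.9]
down hit=True t 41.3 pos [459.1 231.8  56.5] w 24.5 gf 59.5 F [-0.4 -0.6  5. ]
done t 43.1 pos [458.4 231.5 188.9] w 74.9 gf 0.0 F [ 0.9 -0.5 -0.1]
1030 rack xy -98.1 0.7 top 84.5
1718 rack xy -32.6 0.8 top 78.5
1570 rack xy 32.8 0.5 top 76.1
1038 rack xy 97.3 0.3 top 73.7
```

View pics/w3.png

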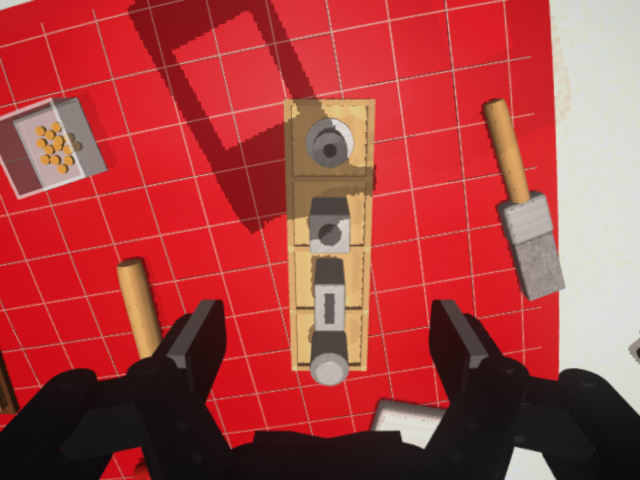

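All four dies stand upright and centred in their bays: stepped at (330,145), square at (330,233), oblong at (329,308) and round at (329,370). The tub at (55,148) has not moved.

```bash
python3 -c "
from plant import ctrl
print(ctrl.finish_job())"
```

```text
the job is handed in; nothing more can be done
None
```

The four dies stand upright in the rack in reverse order, each within about 2 mm of its bay centre by the last wrist picture; the tub was not disturbed, and the job was handed in at about 45 s with no verdict returned.

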